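# Open the ring polisher's guard with its two-key release

## Robot

A 6-joint arm with a two-finger parallel gripper is mounted at the origin on the work surface. World frame = base frame: x ahead of the robot, y to its left, z up, the work surface at z = 0. Lengths are in m, angles in rad, forces in N, time in s.
With the tool pointing down it reaches from about 0.35 to 0.725 m from the base axis. Payload 4.3 kg.
Tool frame: the origin (TCP) lies at the very end of the fingers, on their centre line; the grasp point (between the pads) lies 19 mm behind it; z points along the fingers, y is the direction in which the jaws open and shut (so a half turn about z gives the same grasp; the last joint's range is limited). The gripper opens to 85 mm and grips with 20 to 120 N. Pads are 22 mm wide; open, the fingers measure 114 mm over their backs; the gripper's body (76 mm by 85 mm) begins 54 mm behind the grasp point. The pads swing forward as they close: fully open they stand 13 mm farther back than shut.
Start: joints at [1.216, 0.377, 0.081, 1.274, 0, 1.46], TCP at [0.139, 0.558, 0.231] pointing down, gripper open.
Joint ranges: [-2.72, 2.72], [-0.84, 1.66], [-1.02, 1.22], [-1.77, 2.12], [-1.37, 1.28], [-3.14, 3.14]. Speed limits (rad/s): [2.57, 2.57, 3.14, 3.14, 3.14, 3.14].

## Interface

Orientations are given as [roll, pitch, yaw] about the fixed x, y, z axes, in that order (R = Rz(yaw) Ry(pitch) Rx(roll)).
In Python, from plant import bot gives the robot as it stands. The module is installed in compiled form; this text tells all that it offers.
- The arm moves only by the tool move_arm, never from a script. Its argument "motion" is text: rows parted by semicolons, each of 5 numbers parted by spaces: the closure, from -1 (fully open) to 1 (shut), so that 0 is half open, then the shift along the tool's x, y, z in cm, then the turn about the tool's z in degrees. A call has 1 to 5 rows; each row is the pose to reach, as a shift and turn from the pose commanded when the call began, along the tool's axes at that moment; what a row does not reach only later rows make up. A row lasts 1/8 s, in which the tool goes at most 62.5 mm and 10.7 degrees, less where a joint would pass 70% of its speed; a pose out of reach is approached as far as the arm can. A call with a gripper value outside its range is refused whole. The fingers move at their own pace and stop on an object; "newtons" is the grip in N (left out, the last holds). Time passes only in rows, so rows that repeat a pose let the fingers close. It gives the time, the measured TCP pose, the force and the opening at its end, in the units of the state.
- bot.get_obs(): the state, without advancing time (a new reading comes with each control period).
- bot.get_image(name): name is "scene" or "top" or "wrist"; returns a dict with "frame" (420x560x3 uint8, red, green, blue), "depth" (420x560 float32, m along the optical axis (not along the pixel's ray), 0 where there is no reading), "intrinsics" (3x3 intrinsics, pixels), "rvec" (rotation vector, rad) and "tvec" (3), from world to camera coordinates, as OpenCV has them; the wrist camera has in their place "hand_eye" (4x4, takes a point from camera to tool coordinates, whose origin is the TCP and whose axes are the flange's). Camera axes: x right, y down, z forward; pixel columns grow to the right and rows downward; lengths in m; the calibration is good to about 2 mm. A picture is of the moment at which its call begins: read the wrist's pose just before it.
- bot.close_job(): hands the job in, once; it reports no verdict.
Trained networks look in a picture, given as the dict that the camera call returned (one of the last four; its "shot" number tells which), for a name from the list of things; names that differ only in an ending like _2 or _b are one class to them, and where a whole thing is asked for, a point or a joint stands for the part that bears it (a point fixed in the world has none). Each returns a list of dicts, best first, with "confidence" (0 to 1); they miss things now and then, are a little off and sometimes report something else, mostly with a low value. They report only what shows in the picture. A call takes as long as a camera call.
- bot.silhouettes(query, picture): "pixels" (420x560 bool, what is visible of it) and "extent" ([left, top, width, height] in pixels, round what is visible of it).
- bot.spot_point(query, picture): "pixel" ([column, row] in pixels: a listed point, or the origin of a listed thing).
The state is a dict: "time_s": time; "q": joint angles; "joint_velocities": joint speeds; "joint_torque": joint torques, N m; "tcp_pos": TCP position; "eef_rot": TCP orientation; "contact_force": force on the tool from outside, world axes, zero at the start; "ft_torque": the same for the moment, N m; "grip_width": opening from 0.0 (shut) to 1.0 (fully open).
Only numpy, scipy, OpenCV 4.12 (cv2) and the standard library are available. Lean on these libraries where they do the work, as an engineer would, in place of code of your own. Each camera call takes 0.05 s, during which the arm holds its last target.

## Task

Open the guard of the ring polisher: press its two round steel keys down together, one fingertip on each, and keep both held down until the clear guard has slid all the way back by itself, then let both keys come up and move clear. Do not touch the guard, do not press the square stop key, and leave everything else on the bench where it is; nothing is to be picked up.

Things in the scene. Friction and masses are not known exactly. Their poses are not given: they have to be found in the camera images.
- polisher: Grey bench ring polisher, fixed: 300 mm (x) by 260 mm (y), flat deck 70 mm high. Origin: centre of its underside; z up, x to its rear, y to its left. A row of three steel keys stands near its front edge at x = -105 mm: the round pair at y = +30 and -30 mm, a square one at y = -95 mm. Black collars round them are 5 mm high. Behind the keys a clear guard covers a well
- key_left_top (a point): Centre of the flat top of the left round key: steel, 26 mm diameter, top 20 mm above the deck (90 mm above the table) when up, 10 mm above the deck when fully down
- key_right_top (a point): Centre of the flat top of the right round key, the same as the left one, 60 mm from it
- key_left (a joint): How far the left round key is pressed (m); 10 mm of travel, fully down at 10 mm, spring about 1 N at the start and 4 N fully down, a hard stop there. Springs back up when let go.
- key_right (a joint): How far the right round key is pressed (m); 10 mm of travel, fully down at 10 mm, spring about 1 N at the start and 4 N fully down, a hard stop there. Springs back up when let go.
- key_square (a joint): How far the square key is pressed (m), 0 = up. Steel, 24 mm square, the same height and travel as the round ones, 65 mm beyond the right round key in the same row. It is the stop key: leave it alone
- guard (a joint): How far the clear guard has slid back along the polisher's +x (m): 0 = closed, 0.085 = fully open at its stop. A weak spring drives it: it takes about 4 s and moves only while both round keys are at least 6 mm down; if either comes up it catches on the next notch. Fully open, it stays there when the keys are let go
- guard_front (a point): Middle of the top front edge of the guard: clear hood with steel trim, 105 mm (x) by 190 mm (y), 36 mm high above the deck, black knob on top reaching 52 mm above the deck. Closed, its front face is 62 mm behind the centres of the keys. It must not be touched
- dish: Bystander: small white bowl, 48 mm wide, 18 mm high, loose on the polisher's deck to the left of the round keys, its centre about 70 mm from the left one. Origin: centre of its underside
- mallet: Bystander: wooden mallet, 220 mm long, lying on the table
- mandrel: Bystander: steel ring mandrel, a cone 32 mm wide at the foot and 130 mm high, standing on the table to the right of the polisher
- paste_jar: Bystander: white jar with metal lid, 60 mm wide and 60 mm high, standing on the table
- bench_block: Bystander: steel bench block, 60 x 60 x 25 mm, lying on the table
- tin: Bystander: flat aluminium tin, 60 mm wide, 22 mm high, on the table
- file_tool: Bystander: needle file with wooden handle, 170 mm long, lying on the table

How it is judged:
On the way, in this order (a step that is already met when the one before it is completed fails the run):
1. both round keys are down together, each pressed by a fingertip (value of joint each of key_left, key_right above 0.006 m and contact force between the fingers and key_left above 0.5 N and contact force between the fingers and key_right above 0.5 N), for 0.2 s.
2. the guard is fully back while both keys are still held down (value of joint guard above 0.081 m and value of joint each of key_left, key_right above 0.005 m), for 0.1 s.
At the end, for the whole second after the job is handed in: The guard is fully back (at least 81 of 85 mm), all three keys are up again (within 1.5 mm) and every bystander is within 20 mm of where it began (value of joint guard above 0.081 m and value of joint each of key_left, key_right, key_square below 0.0015 m and distance of each of dish, mallet, mandrel, paste_jar, bench_block, tin, file_tool from where it was at the start of the episode below 0.02 m); the robot touches nothing.
It fails at once if a round key came up before the guard was fully back (value of joint guard between 0.012 and 0.078 m and value of joint any of key_left, key_right below 0.003 m).
It fails at once if one round key was pressed down without the other ((value of joint key_left above 0.007 m and value of joint key_right below 0.002 m) or (value of joint key_right above 0.007 m and value of joint key_left below 0.002 m)).
It fails at once if the square stop key was pressed (value of joint key_square above 0.003 m).
It fails at once if the robot touched the guard (contact force between any of the fingers, the arm and guard above 1 N).
It fails at once if a bystander was moved or lifted (distance of any of dish, mallet, mandrel, paste_jar, bench_block, tin, file_tool from where it was at the start of the episode above 0.02 m).
It also fails if it takes over 35 s, if anything falls off the work surface, if the arm or the gripper's body presses on something with over 40 N, if the wrist force passes 120 N, or if a joint passes its speed limit or range.

## Working session

There is one attempt and no reset: what is moved stays moved. The work goes in short steps, Python scripts to look and compute and a tool call to move; the robot and the scene stay as the last step left them, time stands still between calls to the robot, and variables do not carry over. Pictures are saved under pics/ and viewed, and the job is handed in when it is done.

Besides the shell and the picture viewer there is one more tool, called after "Call:" by a JSON object that holds its "api" and its "payload". move_arm: Moves the arm, as the interface text tells. Its arguments: {"type":"object","properties":{"motion":{"type":"string"},"newtons":{"type":"number"}},"required":["motion"]}

```bash
mkdir -p pics
cat > h.py <<'E'
import numpy as np, cv2
from plant import bot
from scipy.spatial.transform import Rotation as R
def save(p,n): cv2.imwrite('pics/'+n,cv2.cvtColor(p['frame'],cv2.COLOR_RGB2BGR))
def ray(p,px,obs=None):
    K=p['intrinsics'];d=np.linalg.inv(K)@[px[0],px[1],1]
    if 'rvec' in p:
        Rm=cv2.Rodrigues(np.array(p['rvec'],float))[0];t=np.array(p['tvec'],float).ravel()
        return -Rm.T@t, Rm.T@d
    Rt=R.from_euler('xyz',obs['eef_rot']).as_matrix();H=np.array(p['hand_eye'])
    return Rt@H[:3,3]+obs['tcp_pos'], Rt@H[:3,:3]@d
def at_z(p,px,z,obs=None):
    o,d=ray(p,px,obs);return o+d*(z-o[2])/d[2]
E
python3 - <<'E'
from h import *
o=bot.get_obs();print(o)
for c in ['scene','top','wrist']:
    o=bot.get_obs();p=bot.get_image(c);save(p,c+'1.png')
    for q,z in [('key_left_top',.09),('key_right_top',.09),('guard_front',.106),('dish',.07),('polisher',0),('mandrel',0)]:
        for r in bot.spot_point(q,p)[:2]:
            print(c,q,r['pixel'],round(r['confidence'],2),at_z(p,r['pixel'],z,o).round(4))
E
```

```text
{'time_s': 0.0, 'q': array([1.21568730e+00, 3.78069422e-01, 7.96137645e-02, 1.27439510e+00,
       1.62463942e-05, 1.46049971e+00]), 'joint_velocities': array([-1.29081172e-03,  1.15896317e-03,  6.27999336e-05, -1.60279287e-04,
       -2.13367994e-03, -1.97962815e-04]), 'joint_torque': array([-4.96024441e-04, -4.63604987e+01,  2.69875807e+01,  2.07562657e-02,
       -1.85205013e-04,  1.09406892e-05]), 'tcp_pos': array([0.13912167, 0.55723567, 0.23035255]), 'eef_rot': array([-3.13955249e+00, -2.42285521e-04,  2.89677998e+00]), 'contact_force': array([-0.08282308, -0.6298726 , -0.27128405]), 'ft_torque': array([-0.05670117, -0.00652726,  0.01125733]), 'grip_width': 0.9995698659648341}
scene key_left_top [297.6, 195.6] 0.64 [0.5387 0.0298 0.09  ]
scene key_right_top [285.6, 203.2] 0.45 [ 0.5336 -0.0217  0.09  ]
scene key_right_top [239.8, 264.2] 0.4 [ 0.5966 -0.2841  0.09  ]
scene guard_front [313.4, 202.1] 0.92 [0.6031 0.0212 0.106 ]
scene dish [304.7, 187.1] 0.47 [0.5155 0.0978 0.07  ]
scene polisher [316.6, 230.7] 0.63 [ 0.6232  0.0237 -0.    ]
scene mandrel [292.1, 277.6] 0.49 [ 0.6814 -0.1701  0.    ]
top key_left_top [248.2, 208.1] 0.68 [0.5232 0.0426 0.09  ]
top key_right_top [279.6, 202.7] 0.63 [ 0.536  -0.0316  0.09  ]
top key_right_top [350.3, 208.9] 0.58 [ 0.5208 -0.1992  0.09  ]
top guard_front [258.6, 177.1] 0.74 [0.5944 0.0177 0.106 ]
top dish [226.0, 216.0] 0.79 [0.5073 0.0968 0.07  ]
top polisher [255.7, 171.9] 0.59 [0.6335 0.0295 0.    ]
top polisher [195.7, 234.7] 0.4 [0.4695 0.1809 0.    ]
top mandrel [328.3, 157.2] 0.51 [ 0.6732 -0.1615  0.    ]
```

Run:
```python
import cv2,numpy as np
a=cv2.imread('pics/scene1.png');b=cv2.imread('pics/top1.png')
cv2.imwrite('pics/a.png',cv2.resize(a[130:330,180:446],(798,600),interpolation=cv2.INTER_CUBIC))
cv2.imwrite('pics/b.png',cv2.resize(b[120:270,160:360],(800,600),interpolation=cv2.INTER_CUBIC))
```

```text
(no output)
```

View pics/a.png

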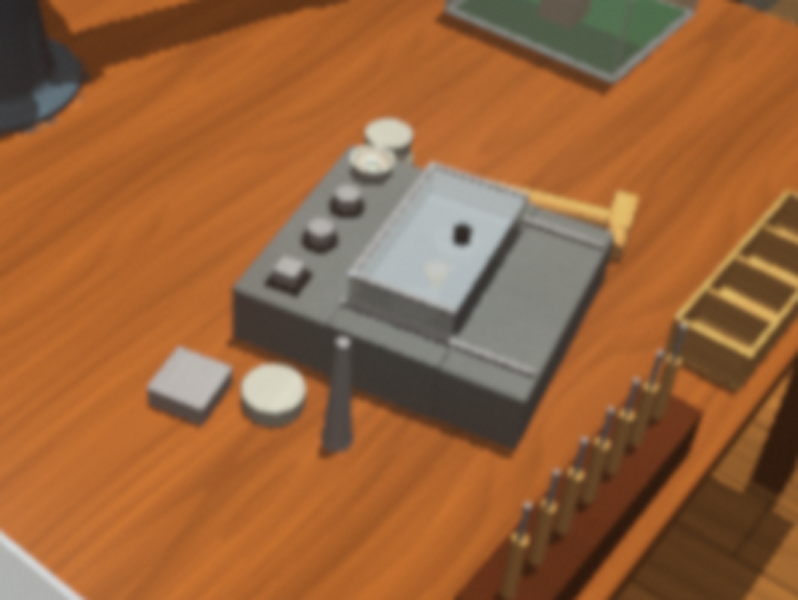

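View pics/b.png

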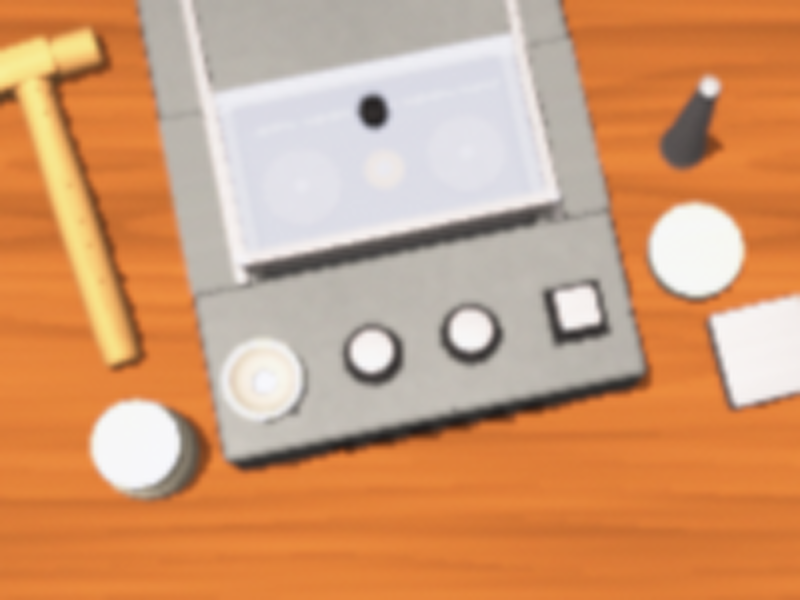

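View pics/wrist1.png

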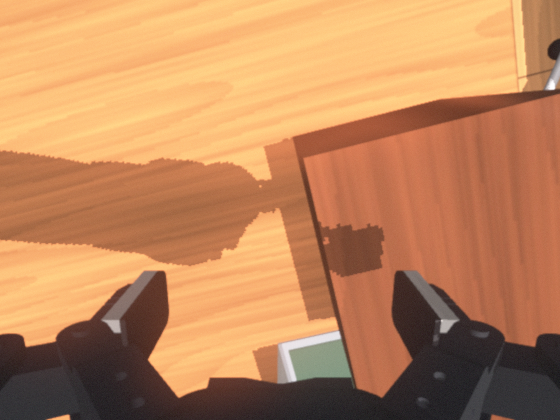

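View pics/top1.png

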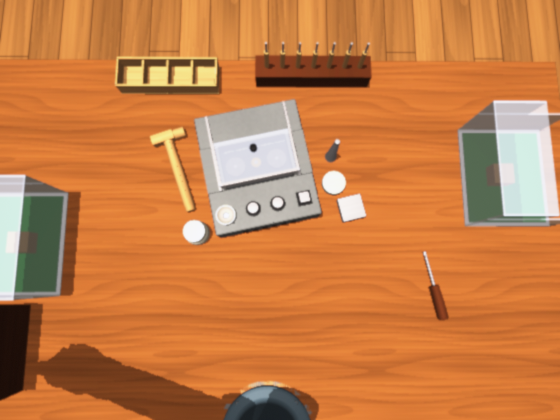

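```bash
cat >> h.py <<'E'
def togo(target,rowdir,o):
    Rt=R.from_euler('xyz',o['eef_rot']).as_matrix()
    s=Rt.T@(np.array(target)-o['tcp_pos'])*100
    r=Rt.T@np.r_[rowdir[:2],0]; a=np.degrees(np.arctan2(r[1],r[0]))-90
    a=(a+90)%180-90
    return s.round(2),a.round(1)
E
python3 - <<'E'
from h import *
p=bot.get_image('top')
o=bot.get_obs()
L=at_z(p,(253.2,207.5),.09);Rr=at_z(p,(277.5,202.7),.09);S=at_z(p,(304,196.7),.09)
print(L,Rr,S,np.linalg.norm(L-Rr),np.linalg.norm(S-Rr))
d=(L-S);print(np.degrees(np.arctan2(d[1],d[0])))
for z in(.23,.2): print(togo([*((L+Rr)/2)[:2],z],d,o))
print(bot.get_image('wrist')['hand_eye'])
E
```

```text
[0.52456815 0.03077274 0.09      ] [ 0.53597618 -0.02664109  0.09      ] [ 0.55034629 -0.0896718   0.09      ] 0.05853623345416284 0.06464805291785693
102.08047418642958
(array([-51.4 , -44.45,   0.13]), np.float64(-26.1))
(array([-51.4 , -44.45,   3.13]), np.float64(-26.1))
[[ 1.54875911e-03 -9.65432422e-01 -2.60648883e-01  6.52805732e-02]
 [ 9.99998627e-01  1.64862281e-03 -1.64500698e-04  2.21071845e-04]
 [ 5.88526000e-04 -2.60648270e-01  9.65433650e-01 -1.41775627e-01]
 [ 0.00000000e+00  0.00000000e+00  0.00000000e+00  1.00000000e+00]]
```

Call:
{"api": "move_arm", "payload": {"motion": "0 -4.5 -3.9 0 -5; 0 -9 -7.8 0 -10; 0 -13.5 -11.7 0 -15; 0 -18 -15.6 0 -20; 0 -22.5 -19.5 0 -26"}}

```text
time_s: 1.78
tcp_pos: [0.3113, 0.3127, 0.2316]
eef_rot: [3.141, 0.001, -2.929]
contact_force: [0.0, -0.1, 1.0]
grip_width: 0.502
```

Run:
```python
from h import *
o=bot.get_obs();print(o['time_s'],o['tcp_pos'],o['grip_width'])
print(togo([.5303,.002,.2],[-.2093,.978],o))
```

```text
1.775 [0.31129082 0.31266442 0.23155268] 0.5020366925392942
(array([-14.84, -34.99,   3.16]), np.float64(0.1))
```

Call:
{"api": "move_arm", "payload": {"motion": "0 -2.4 -5.6 0 0; 0 -4.8 -11.2 0 0; 0 -7.2 -16.8 0 0; 0 -9.6 -22.4 0 0; 0 -12 -28 0 0"}}

```text
time_s: 2.4
tcp_pos: [0.4869, 0.0633, 0.2316]
eef_rot: [3.141, 0.001, -2.933]
contact_force: [0.6, 1.0, 0.5]
grip_width: 0.499
```

Run:
```python
from h import *
o=bot.get_obs();print(o['time_s'],o['tcp_pos'],o['grip_width'])
print(togo([.5303,.002,.2],[-.2093,.978],o))
```

```text
2.4 [0.48693849 0.06332166 0.23160737] 0.4994333989173953
(array([-2.97, -6.9 ,  3.16]), np.float64(-0.1))
```

Call:
{"api": "move_arm", "payload": {"motion": "0 -2 -4.5 2 0; 0 -3 -6.9 5 0; 0 -3 -6.9 6 0; 0 -3 -6.9 6 0"}}

```text
time_s: 2.9
tcp_pos: [0.5283, 0.0045, 0.1707]
eef_rot: [3.14, -0.002, -2.932]
contact_force: [0.3, -0.4, 0.9]
grip_width: 0.5
```

Run:
```python
from h import *
o=bot.get_obs();print(o['time_s'],o['tcp_pos'],o['eef_rot'],o['grip_width'])
p=bot.get_image('wrist');save(p,'w2.png')
for q,z in [('key_left_top',.09),('key_right_top',.09),('guard_front',.106),('dish',.07),('polisher',0)]:
    for r in bot.spot_point(q,p)[:2]:
        print(q,r['pixel'],round(r['confidence'],2),at_z(p,r['pixel'],z,o).round(4))
for q in ['key_left','key_right','key_square']:
    for s in bot.silhouettes(q,p)[:2]: print(q,s['extent'],round(s['confidence'],2))
p=bot.get_image('top');save(p,'t2.png')
p=bot.get_image('scene');save(p,'s2.png')
```

```text
2.9 [0.52831392 0.00450902 0.17069974] [ 3.14034919e+00 -2.16890325e-03 -2.93228088e+00] 0.5000384576271096
key_left_top [321.9, 226.7] 0.61 [0.5257 0.0306 0.09  ]
key_right_top [225.5, 228.2] 0.62 [ 0.5391 -0.0277  0.09  ]
guard_front [275.1, 331.9] 0.91 [0.5939 0.0155 0.106 ]
dish [420.2, 216.2] 0.72 [0.5102 0.097  0.07  ]
polisher [275.0, 306.3] 0.74 [0.634  0.0226 0.    ]
key_left [301.1, 201.3, 40.8, 44.1] 0.65
key_right [203.8, 199.1, 46.6, 47.9] 0.74
key_square [101.2, 207.1, 49.1, 39.2] 0.86
```

View pics/w2.png

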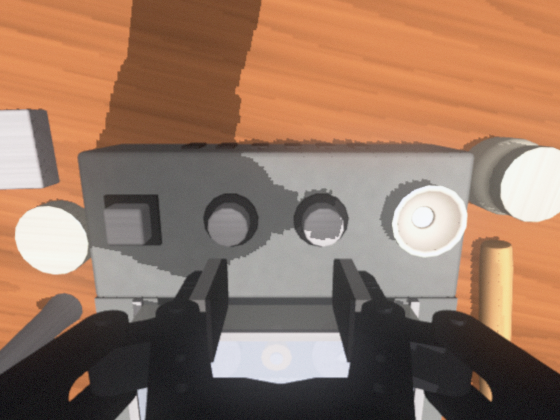

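Run:
```python
from h import *
o=bot.get_obs();p=bot.get_image('wrist')
im=cv2.cvtColor(p['frame'],cv2.COLOR_RGB2BGR)[170:350,160:400]
im=cv2.convertScaleAbs(im,alpha=1.8,beta=20)
cv2.imwrite('pics/w3.png',cv2.resize(im,(800,600),interpolation=cv2.INTER_CUBIC))
D=p['depth'];H=np.array(p['hand_eye']);Ki=np.linalg.inv(p['intrinsics'])
v,u=np.mgrid[0:420,0:560];P=(np.stack([u,v,np.ones_like(u)],-1)@Ki.T)*D[...,None]
T=P@H[:3,:3].T+H[:3,3]
m=(D>0)&(T[...,2]>-.04)&(T[...,2]<.03)
print('TCP frame pts',m.sum())
for s in(-1,1):
  k=m&(np.sign(T[...,1])==s)
  q=T[k]; print(s,q[:,2].max(),q.min(0),q.max(0))
  for z in (-.03,-.02,-.015,-.01,-.005,0):
    w=q[abs(q[:,2]-z)<.0025]
    if len(w):print(z,len(w),np.r_[w.min(0),w.max(0)].round(4))
# key tops in world
Rt=R.from_euler('xyz',o['eef_rot']).as_matrix();W=T@Rt.T+o['tcp_pos']
for n,(a,b) in {'L':(290,355),'R':(195,260)}.items():
    w=W[190:260,a:b].reshape(-1,3); w=w[(w[:,2]>.085)&(w[:,2]<.1)]
    print(n,len(w),w.mean(0),(w.min(0)+w.max(0))/2,np.ptp(w,axis=0)); c,r=cv2.minEnclosingCircle(w[:,:2].astype(np.float32));print(c,r)
w=W[210:290,260:290].reshape(-1,3);print('deck',np.median(w[w[:,2]<.085][:,2]))
print(np.median(W[205:240,110:145].reshape(-1,3),axis=0))
```

```text
TCP frame pts 5291
-1 0.0006042705478353505 [-0.01200246 -0.03530634 -0.03999333] [ 0.01131286 -0.0211548   0.00060427]
-0.03 377 [-0.0119 -0.0351 -0.0325  0.0112 -0.0212 -0.0275]
-0.02 335 [-0.0116 -0.0353 -0.0225  0.0112 -0.0213 -0.0175]
-0.015 303 [-0.0117 -0.0353 -0.0175  0.0111 -0.0213 -0.0125]
-0.01 250 [-0.0114 -0.0353 -0.0125  0.0109 -0.0212 -0.0075]
-0.005 152 [-0.0112 -0.0317 -0.0075  0.0108 -0.0213 -0.0025]
0 17 [-0.0061 -0.0218 -0.0025  0.0079 -0.0215  0.0006]
1 -0.0004557532733580616 [-0.01214826  0.02085697 -0.03997033] [ 0.0113082   0.03489628 -0.00045575]
-0.03 370 [-0.0117  0.0209 -0.0325  0.0113  0.0348 -0.0275]
-0.02 324 [-0.0113  0.021  -0.0225  0.0111  0.0348 -0.0175]
-0.015 312 [-0.0115  0.0209 -0.0175  0.0112  0.0349 -0.0125]
-0.01 258 [-0.0121  0.0209 -0.0125  0.0111  0.0346 -0.0075]
-0.005 150 [-0.0114  0.021  -0.0074  0.0109  0.0277 -0.0025]
0 18 [-0.0072  0.021  -0.0023  0.0081  0.0213 -0.0005]
L 1262 [0.52526461 0.03105319 0.0888653 ] [0.52584421 0.03145127 0.08818842] [0.02566516 0.02548393 0.00618049]
(0.5258429050445557, 0.031286899000406265) 0.013105206191539764
R 1261 [ 0.5376478  -0.02696195  0.08887831] [ 0.53825656 -0.0269909   0.08812246] [0.02524572 0.02539035 0.00589739]
(0.5382387042045593, -0.02703142538666725) 0.012986712157726288
deck 0.06906992677869889
[ 0.55003471 -0.08913946  0.08899524]
```

View pics/w3.png

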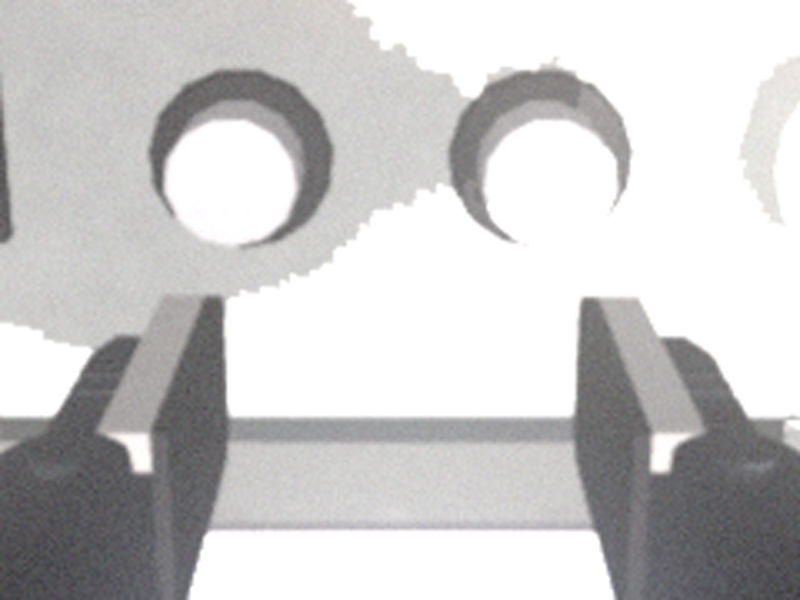

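Run:
```python
from h import *
o=bot.get_obs();print(o['time_s'],o['tcp_pos'],o['grip_width'],o['contact_force'])
print(togo([.5315,.0021,.1],[-.0125,.0581],o))
```

```text
3.5 [0.52956343 0.00398729 0.17141319] 0.5011326950381512 [-0.01259213  0.42975706  0.63560391]
(array([-0.15, -0.22,  7.14]), np.float64(-0.2))
```

Call:
{"api": "move_arm", "payload": {"motion": "-0.18 -0.15 -0.2 2 0; -0.18 -0.15 -0.2 4.5 0; -0.18 -0.15 -0.2 6.5 0; -0.18 -0.15 -0.2 7 0; -0.18 -0.15 -0.2 7 0"}}

```text
time_s: 4.12
tcp_pos: [0.5314, 0.0022, 0.1014]
eef_rot: [3.141, -0.0, -2.933]
contact_force: [0.3, -0.4, -0.1]
grip_width: 0.59
```

Run:
```python
from h import *
o=bot.get_obs();print(o['time_s'],o['tcp_pos'],o['eef_rot'],o['grip_width'],o['contact_force'])
print(togo([.5315,.0021,.1],[-.0125,.0581],o))
p=bot.get_image('wrist')
im=cv2.cvtColor(p['frame'],cv2.COLOR_RGB2BGR)[170:350,160:400]
cv2.imwrite('pics/w4.png',cv2.resize(im,(800,600),interpolation=cv2.INTER_CUBIC))
p=bot.get_image('scene')
im=cv2.cvtColor(p['frame'],cv2.COLOR_RGB2BGR)[140:260,240:400]
cv2.imwrite('pics/s4.png',cv2.resize(im,(800,600),interpolation=cv2.INTER_CUBIC))
```

```text
4.125 [0.53138827 0.00224682 0.10139998] [ 3.14141498e+00 -2.37805731e-04 -2.93263881e+00] 0.5904354950199026 [ 0.34371701 -0.36487501 -0.08604462]
(array([-0.01, -0.02,  0.14]), np.float64(-0.2))
```

View pics/w4.png

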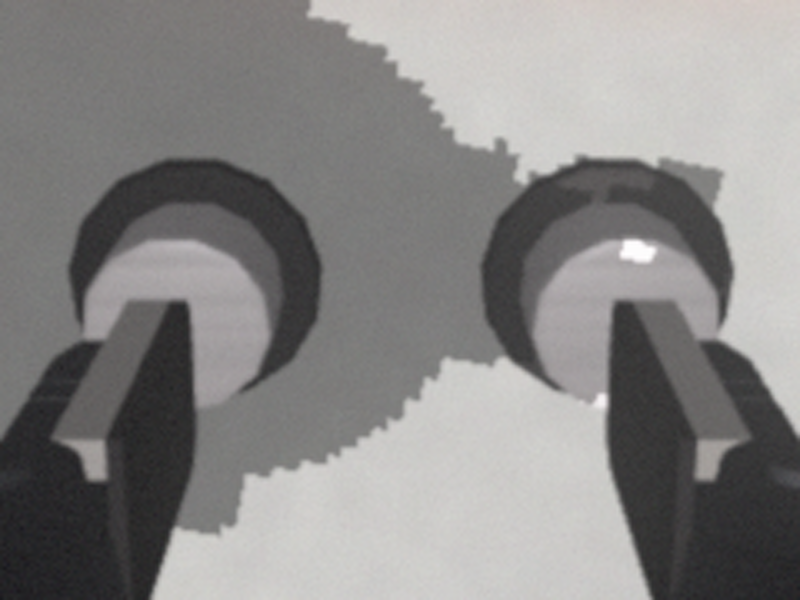

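View pics/s4.png

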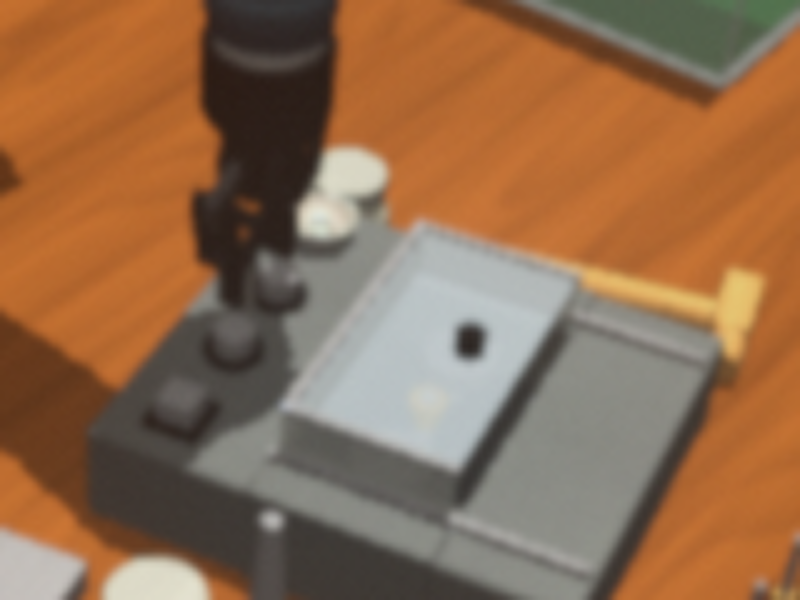

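Call:
{"api": "move_arm", "payload": {"motion": "-0.18 0 0 0.6 0; -0.18 0 0 1.2 0; -0.18 0 0 1.5 0; -0.18 0 0 1.5 0"}}

```text
time_s: 4.72
tcp_pos: [0.5312, 0.0023, 0.0863]
eef_rot: [3.141, -0.0, -2.933]
contact_force: [-0.7, -0.1, 1.7]
grip_width: 0.591
```

Call:
{"api": "move_arm", "payload": {"motion": "-0.18 0 0 0.3 0; -0.18 0 0 0.6 0; -0.18 0 0 0.8 0; -0.18 0 0 0.8 0"}}

```text
time_s: 5.22
tcp_pos: [0.5314, 0.0023, 0.0787]
eef_rot: [-3.142, 0.0, -2.933]
contact_force: [-3.2, 1.0, 6.5]
grip_width: 0.587
```

Call:
{"api": "move_arm", "payload": {"motion": "-0.18 0 0 0.2 0; -0.18 0 0 0.3 0; -0.18 0 0 0.3 0"}}

```text
time_s: 5.6
tcp_pos: [0.5314, 0.0023, 0.0768]
eef_rot: [-3.141, 0.001, -2.932]
contact_force: [-5.8, 0.2, 13.8]
grip_width: 0.589
```

Run:
```python
from h import *
p=bot.get_image('scene')
im=cv2.cvtColor(p['frame'],cv2.COLOR_RGB2BGR)[140:260,240:400]
cv2.imwrite('pics/s5.png',cv2.resize(im,(800,600),interpolation=cv2.INTER_CUBIC))
p=bot.get_image('wrist');save(p,'w5.png')
o=bot.get_obs();print(o['tcp_pos'],o['contact_force'],o['ft_torque'])
```

```text
[0.53138002 0.00226982 0.07683933] [-5.3483101   0.88468268 14.83591331] [ 0.08940408  1.12319342 -0.04719447]
```

View pics/s5.png

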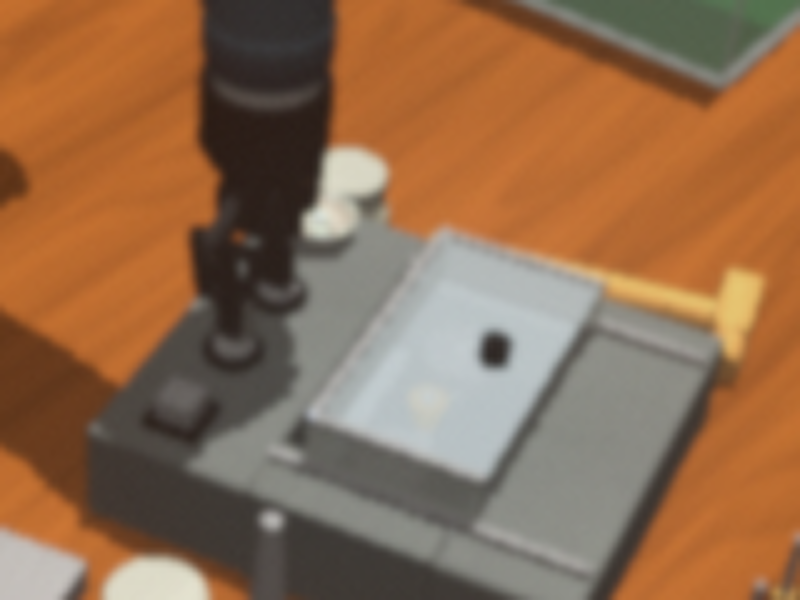

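View pics/w5.png

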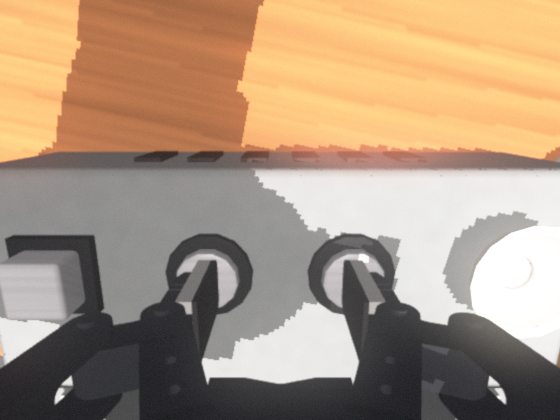

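Call:
{"api": "move_arm", "payload": {"motion": "-0.18 0 0 0 0; -0.18 0 0 0 0; -0.18 0 0 0 0; -0.18 0 0 0 0; -0.18 0 0 0 0"}}

```text
time_s: 6.32
tcp_pos: [0.5314, 0.0023, 0.0768]
eef_rot: [-3.141, 0.001, -2.932]
contact_force: [-5.3, 0.4, 14.2]
grip_width: 0.59
```

Call:
{"api": "move_arm", "payload": {"motion": "-0.18 0 0 0 0; -0.18 0 0 0 0; -0.18 0 0 0 0; -0.18 0 0 0 0; -0.18 0 0 0 0"}}

```text
time_s: 6.95
tcp_pos: [0.5314, 0.0023, 0.0768]
eef_rot: [-3.141, 0.001, -2.932]
contact_force: [-4.9, 0.5, 13.4]
grip_width: 0.592
```

Call:
{"api": "move_arm", "payload": {"motion": "-0.18 0 0 0 0; -0.18 0 0 0 0; -0.18 0 0 0 0; -0.18 0 0 0 0; -0.18 0 0 0 0"}}

```text
time_s: 7.58
tcp_pos: [0.5314, 0.0023, 0.0768]
eef_rot: [-3.141, 0.001, -2.933]
contact_force: [-5.0, -0.1, 13.8]
grip_width: 0.59
```

Call:
{"api": "move_arm", "payload": {"motion": "-0.18 0 0 0 0; -0.18 0 0 0 0; -0.18 0 0 0 0; -0.18 0 0 0 0; -0.18 0 0 0 0"}}

```text
time_s: 8.2
tcp_pos: [0.5314, 0.0023, 0.0768]
eef_rot: [-3.141, 0.001, -2.933]
contact_force: [-5.4, 0.9, 15.1]
grip_width: 0.591
```

Call:
{"api": "move_arm", "payload": {"motion": "-0.18 0 0 0 0; -0.18 0 0 0 0; -0.18 0 0 0 0; -0.18 0 0 0 0; -0.18 0 0 0 0"}}

```text
time_s: 8.82
tcp_pos: [0.5314, 0.0023, 0.0768]
eef_rot: [-3.141, 0.001, -2.933]
contact_force: [-6.3, 0.2, 14.3]
grip_width: 0.59
```

Call:
{"api": "move_arm", "payload": {"motion": "-0.18 0 0 0 0; -0.18 0 0 0 0; -0.18 0 0 0 0; -0.18 0 0 0 0; -0.18 0 0 0 0"}}

```text
time_s: 9.45
tcp_pos: [0.5314, 0.0023, 0.0768]
eef_rot: [-3.141, 0.001, -2.933]
contact_force: [-6.0, -0.4, 14.0]
grip_width: 0.591
```

```bash
cat > g.py <<'E'
from h import *
import sys
for c in('scene','top'):
    p=bot.get_image(c);save(p,c+sys.argv[1]+'.png')
    for r in bot.spot_point('guard_front',p)[:2]: print(c,r['pixel'],r['confidence'],at_z(p,r['pixel'],.106))
    if c=='scene':
        im=cv2.cvtColor(p['frame'],cv2.COLOR_RGB2BGR)[140:260,240:400]
        cv2.imwrite('pics/s%s.png'%sys.argv[1],cv2.resize(im,(800,600),interpolation=cv2.INTER_CUBIC))
o=bot.get_obs();print(o['time_s'],o['tcp_pos'],o['contact_force'])
E
python3 g.py 6
```

```text
scene [339.8, 213.7] 0.87 [0.69005196 0.02990023 0.106     ]
top [332.5, 180.0] 0.23 [ 0.58728735 -0.15635322  0.106     ]
9.65 [0.53140323 0.00225449 0.07685206] [-5.82444739  0.76913309 14.08417324]
```

View pics/s6.png

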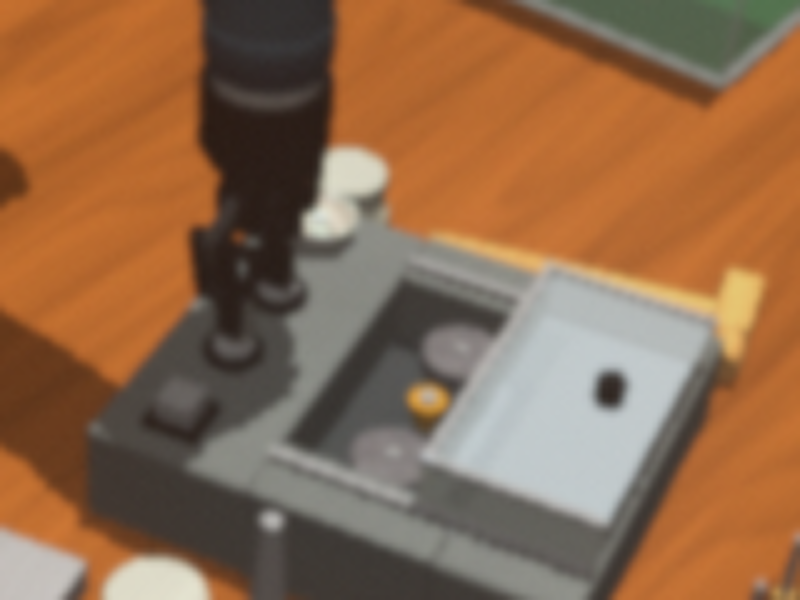

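Call:
{"api": "move_arm", "payload": {"motion": "-0.18 0 0 0 0; -0.18 0 0 0 0; -0.18 0 0 0 0; -0.18 0 0 0 0; -0.18 0 0 0 0"}}

```text
time_s: 10.28
tcp_pos: [0.5314, 0.0023, 0.0768]
eef_rot: [-3.141, 0.001, -2.933]
contact_force: [-4.3, 1.0, 14.0]
grip_width: 0.592
```

Call:
{"api": "move_arm", "payload": {"motion": "-0.18 0 0 0 0; -0.18 0 0 0 0; -0.18 0 0 0 0; -0.18 0 0 0 0; -0.18 0 0 0 0"}}

```text
time_s: 10.9
tcp_pos: [0.5314, 0.0023, 0.0768]
eef_rot: [-3.141, 0.001, -2.933]
contact_force: [-5.9, -0.2, 14.0]
grip_width: 0.588
```

```bash
python3 g.py 7; python3 -c "
import cv2,numpy as np
a=cv2.imread('pics/scene6.png').astype(int);b=cv2.imread('pics/scene7.png').astype(int)
d=abs(a-b).max(2)[140:260,300:400];print(d.max(),(d>25).sum())"
```

```text
scene [340.7, 212.1] 0.89 [0.68816353 0.03731664 0.106     ]
11.1 [0.53139052 0.00226466 0.07686224] [-5.70252789 -0.07495342 13.17363958]
4 0
```

The guard has stopped moving: the two pictures, 1.4 s apart, are identical. It sits about 85 mm back, so I'm lifting straight up.

Call:
{"api": "move_arm", "payload": {"motion": "-0.18 0 0 -0.6 0; -0.18 0 0 -1.5 0; -0.18 0 0 -4 0; -0.18 0 0 -8 0; -0.18 0 0 -10 0"}}

```text
time_s: 11.72
tcp_pos: [0.5326, 0.0021, 0.1774]
eef_rot: [-3.141, 0.003, -2.933]
contact_force: [0.4, 0.1, -0.8]
grip_width: 0.591
```

Call:
{"api": "move_arm", "payload": {"motion": "-0.18 4 0 -1 0; -0.18 8 0 -2 0; -0.18 8 0 -2 0; -0.18 8 0 -2 0"}}

```text
time_s: 12.22
tcp_pos: [0.4539, -0.0144, 0.1955]
eef_rot: [-3.141, 0.001, -2.933]
contact_force: [-0.4, -0.4, 0.0]
grip_width: 0.591
```

```bash
python3 g.py 8
python3 - <<'E'
from h import *
o=bot.get_obs();p=bot.get_image('wrist');save(p,'w8.png')
D=p['depth'];H=np.array(p['hand_eye']);Ki=np.linalg.inv(p['intrinsics'])
v,u=np.mgrid[0:420,0:560];P=(np.stack([u,v,np.ones_like(u)],-1)@Ki.T)*D[...,None]
Rt=R.from_euler('xyz',o['eef_rot']).as_matrix();W=(P@H[:3,:3].T+H[:3,3])@Rt.T+o['tcp_pos']
for n,c in {'L':(.5255,.0311),'R':(.538,-.027),'S':(.5503,-.0895)}.items():
    m=(D>0)&(np.hypot(W[...,0]-c[0],W[...,1]-c[1])<.008)&(W[...,2]<.13);print(n,m.sum(),np.median(W[m][:,2]) if m.any() else None)
p=bot.get_image('top');save(p,'t8.png')
a=cv2.imread('pics/top1.png').astype(int);b=cv2.imread('pics/t8.png').astype(int)
for q in ['dish','mallet','mandrel','paste_jar','bench_block','tin','file_tool','guard_front']:
    print(q,[(np.round(r['pixel'],1),round(r['confidence'],2)) for r in bot.spot_point(q,p)[:1]])
E
```

```text
scene [337.3, 211.1] 0.64 [0.67839823 0.03446495 0.106     ]
scene [272.7, 265.6] 0.51 [ 0.67202395 -0.24334238  0.106     ]
top [251.9, 143.4] 0.85 [0.67677126 0.03407443 0.106     ]
12.425 [ 0.45387834 -0.01423439  0.19496524] [0.01515529 0.52999646 0.31183358]
L 327 0.08895849111052233
R 322 0.0891186764227925
S 0 None
dish [(array([350.1, 208.3]), 0.71)]
mallet [(array([174.7, 171.3]), 0.94)]
mandrel [(array([351.1, 207.4]), 0.75)]
paste_jar [(array([197.3, 232.4]), 0.56)]
bench_block [(array([350.4, 207. ]), 0.64)]
tin [(array([332.3, 178.8]), 0.98)]
file_tool [(array([428.8, 283.5]), 0.83)]
guard_front [(array([248.5, 145.1]), 0.8)]
```

View pics/s8.png

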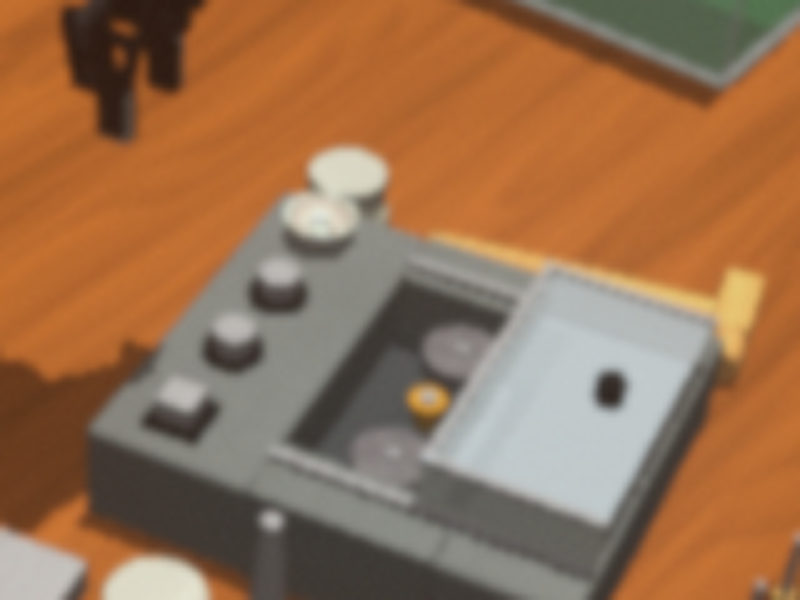

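View pics/t8.png

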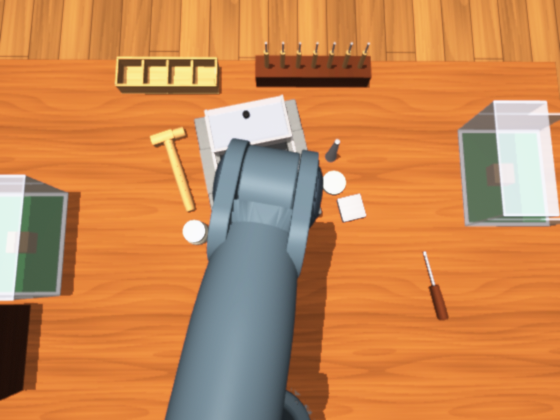

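```bash
python3 -c "
from plant import bot
print(bot.close_job())"
```

```text
the job is handed in; nothing more can be done
None
```

The guard is open. I pressed both round keys down together, one fingertip on each, from about 5 s to 11 s on the robot's clock. Once the guard had stopped sliding I lifted straight up and moved clear, then handed the job in at about 12.5 s. I was given no verdict.

**Keys held down:** the wrist force stayed at about 14 N, more than the 8 N the two springs give fully down, so the keys were on their stops.

**Guard:** two pictures taken 1.4 s apart while I was still holding the keys show no movement. Position estimates from the scene and top cameras put its travel between 75 and 87 mm. They scatter too much to confirm the 81 mm needed on their own. I relied on the guard having stopped and on holding the keys about 5.5 s, against the 4 s it needs.

**Keys after release:** depth readings show both round keys back at 89 mm, the same as before pressing. The square key looks up in the scene picture. My depth check on it returned no data, so that is by eye only.

**Bystanders:** everything I can see in the pictures is where it began. The point-finding network gave wrong positions for the dish, mandrel and bench block in the last top view, where the arm hides the dish. I judged those three from the pictures instead.

**Contact:** no force was felt on the tool after lifting.

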